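# Free the ratchet pawl of the bench press and bring its lever down on the mould

### The arm

A 6-joint arm with a two-finger parallel gripper is mounted at the origin on the work surface. World frame = base frame: x ahead of the robot, y to its left, z up, the work surface at z = 0. Lengths are in m, angles in rad, forces in N, time in s.
With the tool pointing down it reaches from about 0.225 to 0.875 m from the base axis. Payload 3.4 kg.
Tool frame: the origin (TCP) lies midway between the tips of the shut fingers; the grasp point (between the pads) lies manip.grasp_offset behind it (manip.grasp_offset is the distance from the TCP to the grasp point, in m); z points along the fingers, y is the line along which they close (so a half turn about z gives the same grasp; the last joint's range is limited). The gripper opens to 85 mm and grips with 20 to 120 N. Pads are 22 mm wide; open, the fingers measure 114 mm over their backs; the gripper's body (76 mm by 85 mm) begins 54 mm behind the grasp point. The pads swing forward as they close: fully open they stand 13 mm farther back than shut.
Start: joints at [-1.334, 0.276, 1.505, -0, 1.361, -0.121], TCP at [0.201, -0.539, 0.231] pointing down, gripper open.
Joint ranges: [-2.89, 2.89], [-0.75, 2.08], [0.22, 2.7], [-1.18, 4.32], [0.11, 2.71], [-2.7, 2.7]. Speed limits (rad/s): [2.57, 2.57, 3.14, 3.14, 3.14, 3.14].

### API

Orientations are given as a unit quaternion [w, x, y, z].
In Python, from plant import manip, snapshot gives the robot as it stands.
- The arm moves only by the tool carry_out, never from a script. Its argument "targets" is a list that holds one entry, the list of rows, each a list of 7 numbers: the turn, a rotation vector about the world's x, y, z in rad, then the shift along the world's x, y, z in mm, then the finger opening in mm, from 0 to 85.4. A call has 1 to 5 rows; each row is the pose to reach, as a shift and turn from the pose commanded when the call began; what a row does not reach only later rows make up. A row lasts 1/8 s, in which the tool goes at most 62.5 mm and 10.7 degrees, less where a joint would pass 70% of its speed; a pose out of reach is approached as far as the arm can. A call with a gripper value outside its range is refused whole. The fingers move at their own pace and stop on an object; "newtons" is the grip in N (left out, the last holds). Time passes only in rows, so rows that repeat a pose let the fingers close. It gives the time, the measured TCP pose, the force, the opening and the grip force at its end, in the units of the state.
- manip.read_state(): the state, without advancing time (a new reading comes with each control period).
- snapshot(name): name is "side" or "top" or "wrist"; returns a dict with "pixels" (400x640x3 uint8, red, green, blue), "fx", "fy", "cx", "cy" (pixels), "k1" (the pictures are not rectified: a ray, as slopes to the right and down, at radius r is drawn at 1 + k1 r^2 times it, then the intrinsics apply), "R" (3x3) and "t" (3): a world point X has camera coordinates R X + t; the wrist camera has in their place "mount" (4x4, takes a point from camera to tool coordinates, whose origin is the TCP and whose axes are the flange's). Camera axes: x right, y down, z forward; pixel columns grow to the right and rows downward; lengths in m; the calibration is good to about 2 mm. A picture is of the moment at which its call begins: read the wrist's pose just before it. There is no depth.
- manip.close_job(): hands the job in; it is judged then, once.
The state is a dict: "t": time; "joint_positions": joint angles; "joint_velocities": joint speeds; "joint_torque": joint torques, N m; "tcp_pos": TCP position; "orientation": TCP orientation; "ft_force": force on the tool from outside, world axes, zero at the start; "moment": the same for the moment, N m; "opening": opening from 0.0 (shut) to 1.0 (fully open); "gripper_force": force on a finger pad.
Only numpy, scipy, OpenCV 4.12 (cv2) and the standard library are available. Lean on these libraries where they do the work, as an engineer would, in place of code of your own. Each camera call takes 0.05 s, during which the arm holds its last target. There are 200 camera calls.

### The job

The ram of the small green arbor press is held up by its ratchet. With the fingertips, press the red thumb pad of the pawl down until the pawl snaps over and stays clear of the teeth, then push the lever down by its black grip until the ram's foot sits firmly on the blue-lidded mould, and leave the press closed like that with the pawl still free. Only press and push, forcing and lifting nothing, and leave the mould and everything else on the bench where they are.

Things in the scene. Friction and masses are not known exactly. Their poses are not given: they have to be found in the camera images.
- press: green cast bench arbor press, bolted down: foot 200 x 105 x 22 mm; frame 246 mm high, 25 mm to either side of the origin, 48 mm ahead of it to 98 mm behind. Origin on the bench under the pinion shaft, which is 200 mm up. Own +z up; own -x is its front (the way the lever reaches); own -y is the side with ratchet wheel, pawl and lever, which stand clear of the frame
- pawl_pad (a point): centre of the top face of the pawl's red thumb pad (28 mm front to back, 30 mm wide, 6 mm thick), behind the wheel, about 260 mm above the bench, open from above. The frame's side is 21 mm from this point (to the press's own +y). The pawl's pin is 62 mm nearer the press's front and 20 mm lower; the pad turns about it in the press's own x-z plane and goes down 23 mm and 3 mm back in all
- pawl (a joint): pawl angle, rad, growing as the pad is pressed down: 0 to 0.05 = nose in the teeth, 0.36 = thrown fully clear, at its stop. An over-centre spring flips it: released below about 0.17 it springs back in; beyond that it snaps clear by itself and stays. It takes about 4 N on the pad. The nose is out of the teeth above about 0.15
- lever (a joint): lever angle, rad, growing as it comes down: 0 = 50 degrees above level, 0.87 level, 1.40 ram's foot just on the mould, hard end 1.75. Starts between about 0.1 and 0.6. With the pawl in, it goes down only to the next tooth (0.26 rad apart) and stops. Freed, it does not fall: it is stiff, stays where left and takes 2 to 4 N at the grip. It drives the ram down 16 mm per rad
- lever_grip (a point): point on the axis of the lever's black round grip, 165 mm from the turning axis, half-way along it (grip 26 mm thick, from 120 to 210 mm out). It moves with the lever, from about 310 mm above the bench at the start to about 118 mm at the end. Push on it from above, following its arc
- lever_axis (a point): the lever's turning axis in the plane in which the lever swings (60 mm to the press's own -y side, 200 mm above the bench). The axis lies along the press's own y, so the lever swings in the press's own x-z plane, ahead of the press's front
- ram: the press's vertical steel ram, 22 mm square with a round foot 36 mm across; same origin and axes as the press when fully up, and it moves straight down with the lever
- ram_foot (a point): centre of the flat underside of the ram's foot; 69 mm above the bench when it sits on the mould. It bears firmly, and stays so, once the lever has been pushed on against the mould with some 5 to 10 N at the grip
- mould: loose aluminium mould block with a blue lid, 60 x 46 x 34 mm, 0.32 kg, standing on the press's round anvil plate (35 mm above the bench) under the ram; origin at the centre of its underside
- spare_mould: a second, loose mould block of the same size and shape as the one in the press (60 x 46 x 34 mm) but with a brass lid, standing on the bench beside the press foot; origin at the centre of its underside; to be left alone
- bangle: loose brass bangle, 68 mm across, 10 mm high, lying on the bench ahead of the press foot, under the lever; origin at the centre of its underside; to be left alone
- hammer: loose hammer lying on the bench, 240 mm long, wooden handle, steel head; origin half-way along it; to be left alone
- bench_block: loose steel bench block on a black rubber pad, 75 x 75 x 30 mm; origin at the centre of its underside; to be left alone
- ring_stick: loose upright steel ring-sizing stick, 140 mm high on a round foot of 72 mm; origin at the centre of its underside; to be left alone
- jar: loose amber glass jar with a brass lid, 60 mm across, 62 mm high; origin at the centre of its underside; to be left alone
- sprayer: loose blue spray bottle with red collar and white head, 72 mm across, 158 mm high; origin at the centre of its underside; to be left alone

How it is judged:
On the way, in this order (a step that is already met when the one before it is completed fails the run):
1. the pawl is thrown clear of the teeth while the lever is still up (value of joint pawl above 0.28 rad and value of joint lever below 0.95 rad), for 0.2 s.
2. the lever is down and the ram's foot bears on the mould (value of joint pawl above 0.28 rad and value of joint lever above 1.37 rad and contact force between ram and mould above 4 N), for 0.2 s.
At the end, for the whole second after the job is handed in: The pawl stays thrown clear (above 0.28 rad), the lever rests at its lower position (above 1.37 rad, not moving), and the ram's foot presses on the mould with more than 4 N; the mould stands flat on the anvil under the foot (all of step 2 and velocity of joint lever between -0.02 and 0.02 rad/s and horizontal distance between ram_foot and mould below 0.014 m and angle between mould's own z axis and vertical below 0.03 rad); the robot touches nothing.
It fails at once if the lever was driven down past its teeth with the pawl still in them (value of joint pawl below 0.1 rad and value of joint lever above 0.95 rad).
It fails at once if the lever was lifted to its top instead of pushed down (value of joint lever below 0.02 rad).
It fails at once if the press was forced (over 60 N from the fingers) (contact force between the fingers and press above 60 N).
It fails at once if the mould was shifted or lifted by more than 8 mm (distance of mould from where it was at the start of the episode above 0.008 m).
It fails at once if something else on the bench was lifted or moved by more than 20 mm (distance of any of spare_mould, bangle, hammer, bench_block, ring_stick, jar, sprayer from where it was at the start of the episode above 0.02 m).
It also fails if it takes over 42 s, if anything falls off the work surface, if the arm or the gripper's body presses on something with over 40 N, if the wrist force passes 120 N, or if a joint passes its speed limit or range.

## Working session

There is one attempt and no reset: what is moved stays moved. The work goes in short steps, Python scripts to look and compute and a tool call to move; the robot and the scene stay as the last step left them, time stands still between calls to the robot, and variables do not carry over. Pictures are saved under pics/ and viewed, at most 10 in all, crops included, and the job is handed in when it is done.

Besides the shell and the picture viewer there is one more tool, called after "Emit:" as a command line: name --argument value ..., lists and objects as JSON in quotes. carry_out: Moves the arm, as the interface text tells. Its arguments: {"type":"object","properties":{"targets":{"type":"array","items":{"type":"array","items":{"type":"array","items":{"type":"number"}}}},"newtons":{"type":"number"}},"required":["targets"]}

```bash
ls; mkdir -p pics; python3 - <<'E'
from plant import manip,snapshot
import cv2,json,pickle
s=manip.read_state();print(s,manip.grasp_offset)
for n in("side","top"):
    d=snapshot(n);cv2.imwrite(f"pics/{n}0.png",d["pixels"][...,::-1]);pickle.dump(d,open(f"{n}.pkl","wb"))
    print({k:v for k,v in d.items() if k!="pixels"})
E
```

```text
pics
{'t': 0.0, 'joint_positions': array([-1.33398828e+00,  2.76595445e-01,  1.50614078e+00, -8.62710624e-07,
        1.36070140e+00, -1.20978142e-01]), 'joint_velocities': array([-0.00138166,  0.00039538, -0.00152755,  0.00046065, -0.00152793,
        0.00054112]), 'joint_torque': array([-7.78084882e-05, -4.16772938e+01, -2.45805860e+01, -2.59822709e-04,
        1.10989818e-02, -1.59611950e-06]), 'tcp_pos': array([ 0.20124629, -0.53806333,  0.23043641]), 'orientation': array([-9.20916878e-04,  9.84040824e-01,  1.77940453e-01, -5.38170621e-05]), 'ft_force': array([ 0.00483867, -0.62403737, -0.56034131]), 'moment': array([0.03709516, 0.04114515, 0.01358672]), 'gripper_force': 0.0, 'opening': 0.9998009611587226} 0.0187
{'fx': 451.2069495694844, 'fy': 451.2069495694844, 'cx': 325.63640904255027, 'cy': 205.01852021079844, 'k1': -0.05894036034393574, 'R': array([[ 0.84723528, -0.5308268 , -0.02037872],
       [-0.29326581, -0.43539656, -0.8511316 ],
       [ 0.44293064,  0.7270851 , -0.52455668]]), 't': array([-0.37356335,  0.29526975,  1.17272757])}
{'fx': 431.4672278045092, 'fy': 431.4672278045092, 'cx': 319.4871935412788, 'cy': 194.382627862103, 'k1': -0.09824793649854058, 'R': array([[ 0.01144678, -0.99990998, -0.00700018],
       [-0.99646046, -0.01082368, -0.08336303],
       [ 0.08327975,  0.00792964, -0.99649466]]), 't': array([0.01790914, 0.47254588, 1.56119451])}
```

View pics/side0.png

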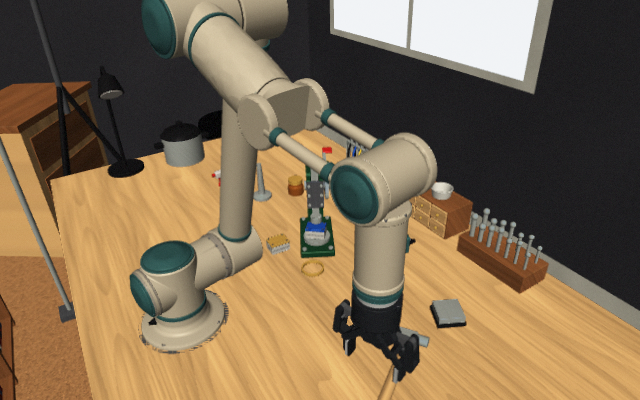

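View pics/top0.png

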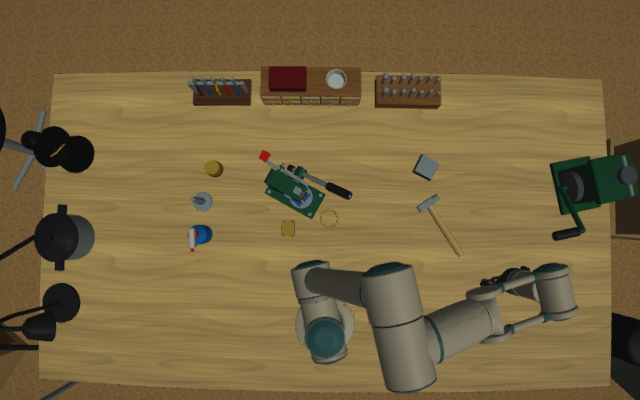

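The top view shows the press with its red pad at about (264,156), black grip at about (340,191) and foot around (295,195). In the side view the arm hides the grip, and the pad is at about (326,151).

```bash
cat > h.py <<'E'
import numpy as np,cv2,pickle
def K(d): return np.array([[d["fx"],0,d["cx"]],[0,d["fy"],d["cy"]],[0,0,1]]),np.array([d["k1"],0,0,0,0.])
def ray(d,px):
    k,D=K(d);p=cv2.undistortPoints(np.float64(px).reshape(-1,1,2),k,D).reshape(-1,2)
    r=np.c_[p,np.ones(len(p))]@d["R"];return -d["R"].T@d["t"],r
def onz(d,px,z):
    o,r=ray(d,px);return o+r*((z-o[2])/r[:,2:])
def proj(d,X):
    k,D=K(d);return cv2.projectPoints(np.float64(X).reshape(-1,1,3),cv2.Rodrigues(d["R"])[0],d["t"],k,D)[0].reshape(-1,2)
def tri(d1,p1,d2,p2):
    a,r=ray(d1,p1);b,s=ray(d2,p2);r=r[0];s=s[0]
    u=np.linalg.lstsq(np.c_[r,-s],b-a,rcond=None)[0];P,Q=a+u[0]*r,b+u[1]*s
    return (P+Q)/2,np.linalg.norm(P-Q)
def masks(d):
    h=cv2.cvtColor(d["pixels"],cv2.COLOR_RGB2HSV)
    red=((h[...,0]<6)|(h[...,0]>174))&(h[...,1]>170)&(h[...,2]>110)
    green=(h[...,0]>50)&(h[...,0]<90)&(h[...,1]>100)
    return red,green,h[...,2]
E
python3 - <<'E'
from h import *
T=pickle.load(open("top.pkl","rb"));S=pickle.load(open("side.pkl","rb"))
def cen(m,x0,y0,x1,y1):
    n,l,s,c=cv2.connectedComponentsWithStats(m[y0:y1,x0:x1].astype(np.uint8))
    i=1+s[1:,4].argmax();return c[i]+[x0,y0],s[i]
rt,gt,vt=masks(T);rs,gs,vs=masks(S)
a,sa=cen(rt,250,140,280,175);b,sb=cen(rs,310,140,340,165);print(a,sa,b,sb)
print("pad",tri(T,a,S,b),onz(T,a,.26))
g=gt.copy();g[:150]=0;g[230:]=0;g[:,:255]=0;g[:,340:]=0
pts=np.argwhere(g)[:,::-1];r=cv2.minAreaRect(pts.astype(np.float32));print(r);print(onz(T,cv2.boxPoints(r),.022))
dk=(vt<45).astype(np.uint8);dk[:175]=0;dk[205:]=0;dk[:,:322]=0;dk[:,358:]=0
p=np.argwhere(dk)[:,::-1].astype(np.float32);print("grip",len(p),cv2.minAreaRect(p))
for n,d,x0,y0,w,h in(("t",T,245,140,120,90),("s",S,285,140,80,60)):
    print();cv2.imwrite(f"pics/c{n}.png",cv2.resize(d["pixels"][y0:y0+h,x0:x0+w,::-1],None,fx=6 if n=="t" else 8,fy=6 if n=="t" else 8,interpolation=2))
E
```

```text
[264.17105263 155.63157895] [ 9 11 11 11 76] [326.93478261 149.60869565] [12  7 10  6 46]
pad (array([0.57396644, 0.19646305, 0.25584282]), np.float64(0.0018414262280934466)) [[0.57243341 0.19632691 0.26      ]]
((295.33087158203125, 186.46734619140625), (58.885826110839844, 39.493263244628906), 29.357755661010742)
[[ 0.48870114  0.24192529  0.022     ]
 [ 0.61724097  0.17318521  0.022     ]
 [ 0.51191137 -0.01740136  0.022     ]
 [ 0.38503948  0.05195931  0.022     ]]
grip 194 ((338.16339111328125, 190.229248046875), (27.308624267578125, 7.5430474281311035), 24.775142669677734)
```

View pics/ct.png

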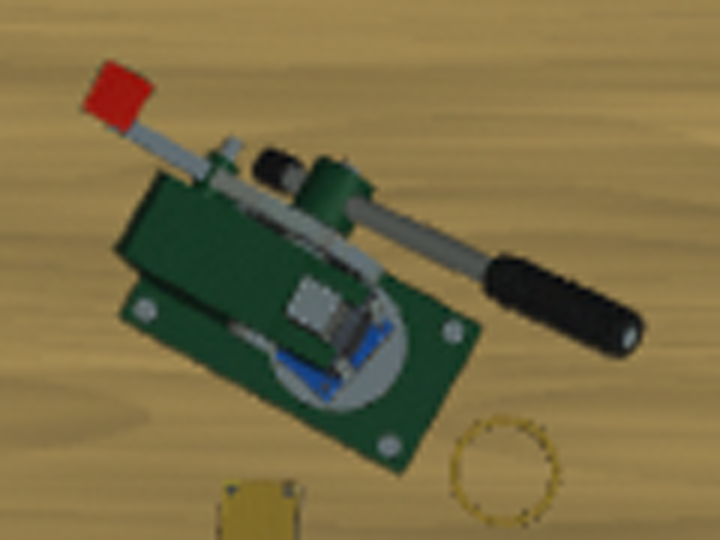

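The crop shows the press clearly. Foot corners are at crop (481,326), (402,474) and (120,318), and the frame's back top corners are at (162,172) and (117,248). The grip runs from (490,275) to (630,335).

```bash
python3 - <<'E'
from h import *
T=pickle.load(open("top.pkl","rb"))
f=lambda x,y:[x/6+245-.4,y/6+140-.4]
F=onz(T,[f(481,326),f(402,474),f(120,318)],.022);print(F,np.linalg.norm(F[0]-F[1]),np.linalg.norm(F[2]-F[1]))
B=onz(T,[f(162,172),f(117,248)],.246);print(B,np.linalg.norm(B[0]-B[1]))
u=(F[2]-F[1])[:2];yaw=np.arctan2(u[1],u[0]);v=(F[0]-F[1])[:2];yaw2=np.arctan2(v[1],v[0])+np.pi/2
print("yaw",np.degrees([yaw,yaw2]))
ex=np.array([np.cos(yaw),np.sin(yaw),0]);ey=np.array([-ex[1],ex[0],0])
O=B.mean(0)-.098*ex;O[2]=0
pad=onz(T,[[264.17,155.63]],.26)[0]
print("O",O,"pad local",(pad-O)@ex,(pad-O)@ey,"front foot",(F[:2].mean(0)-O)@ex,(F[:2].mean(0)-O)@ey)
# grip: intersect ray w/ lever plane (through pad: y=-46 -> plane -60)
A=pad-.014*ey   # point in lever plane
for nm,px in(("gripc",[338.16,190.23]),("end",f(628,335)),("start",f(497,275))):
    o,r=ray(T,[px]);r=r[0];P=o+r*(((A-o)@ey)/(r@ey))
    q=P-O;print(nm,P,"x",q@ex,"z",P[2],"ang",np.degrees(np.arctan2(P[2]-.2,-(q@ex))),"rad",np.hypot(P[2]-.2,q@ex))
# alternative: choose angle so that centre radius 165 lies on ray column
for lv in np.arange(.1,.61,.05):
    e=np.radians(50)-lv
    X=[O-.06*ey+[0,0,.2]-ex*R*np.cos(e)+np.array([0,0,R*np.sin(e)]) for R in(.12,.165,.21)]
    print(round(lv,2),proj(T,X).round(1).tolist())
print((np.array([f(497,275),f(628,335)])))
E
```

```text
[[0.47399183 0.00386282 0.022     ]
 [0.38327715 0.05088549 0.022     ]
 [0.47650844 0.22463781 0.022     ]] 0.10217771335499352 0.19718504671589246
[[0.53461754 0.17372021 0.246     ]
 [0.49408674 0.1965847  0.246     ]] 0.046535268534816925
yaw [61.78306898 62.59967849]
O [0.46801664 0.0987984  0.        ] pad local 0.13531339326491917 -0.04589847513595957 front foot -0.08155677906572337 0.000931945624440244
gripc [ 0.46375433 -0.03583096  0.28205312] x -0.12064578550199677 z 0.28205312294084317 ang 34.22024469929902 rad 0.1459044911705563
end [ 0.44625527 -0.06844343  0.30540649] x -0.15765646287697918 z 0.30540648504261547 ang 33.766027772739186 rad 0.18964727094245104
start [ 0.48125779 -0.0032103   0.25223749] x -0.08362580838334382 z 0.2522374923421311 ang 31.991271478693946 rad 0.09860036224052092
0.1 [[328.2, 184.7], [337.8, 188.8], [348.0, 193.0]]
0.15 [[329.4, 185.5], [339.4, 189.9], [349.9, 194.5]]
0.2 [[330.4, 186.2], [340.9, 190.9], [351.8, 195.8]]
0.25 [[331.4, 187.0], [342.2, 191.9], [353.5, 197.0]]
0.3 [[332.4, 187.6], [343.5, 192.8], [355.0, 198.2]]
0.35 [[333.2, 188.3], [344.6, 193.7], [356.4, 199.3]]
0.4 [[334.0, 188.9], [345.6, 194.5], [357.6, 200.3]]
0.45 [[334.7, 189.5], [346.5, 195.3], [358.7, 201.3]]
0.5 [[335.3, 190.0], [347.3, 196.0], [359.6, 202.1]]
0.55 [[335.8, 190.5], [347.9, 196.6], [360.3, 202.9]]
0.6 [[336.2, 190.9], [348.4, 197.2], [360.9, 203.6]]
[[327.43333333 185.43333333]
 [349.26666667 195.43333333]]
```

Emit:
carry_out --targets '[[[0,0,0.15,10,20,55,0],[0,0,0.3,25,50,105,0],[0,0,0.45,45,90,145,0],[0,0,0.6,70,140,165,0],[0,0,0.724,95,190,170,0]]]' --newtons 40

```text
t: 0.72
tcp_pos: [0.2971, -0.3476, 0.4027]
orientation: [0.001, 0.856, 0.516, 0.0]
ft_force: [0.0, 0.0, 0.3]
opening: 0.001
gripper_force: 0.0
```

Emit:
carry_out --targets '[[[0,0,0,25,50,0,0],[0,0,0,50,100,0,0],[0,0,0,75,150,0,0],[0,0,0,100,200,0,0],[0,0,0,125,250,0,0]]]'

```text
t: 1.35
tcp_pos: [0.4217, -0.0968, 0.4011]
orientation: [0.0, 0.857, 0.515, -0.0]
ft_force: [-0.1, -0.4, -0.4]
opening: -0.005
gripper_force: 0.0
```

Emit:
carry_out --targets '[[[0,0,0,25,50,0,0],[0,0,0,50,100,0,0],[0,0,0,75,150,0,0],[0,0,0,100,200,0,0],[0,0,0,125,250,0,0]]]'

```text
t: 1.98
tcp_pos: [0.5468, 0.1531, 0.4009]
orientation: [0.0, 0.857, 0.515, -0.0]
ft_force: [0.3, -1.1, 1.2]
opening: -0.003
gripper_force: 0.0
```

Emit:
carry_out --targets '[[[0,0,0,28,42,-20,0],[0,0,0,28,42,-50,0],[0,0,0,28,42,-80,0],[0,0,0,28,42,-90,0],[0,0,0,28,42,-90,0]]]'

```text
t: 2.6
tcp_pos: [0.5742, 0.1932, 0.311]
orientation: [-0.0, 0.857, 0.515, -0.001]
ft_force: [0.5, 0.3, -0.2]
opening: 0.001
gripper_force: 0.0
```

```bash
python3 - <<'E'
from plant import manip,snapshot
from h import *
s=manip.read_state();print(s["tcp_pos"])
w=snapshot("wrist");d=snapshot("side");pickle.dump(d,open("side1.pkl","wb"));pickle.dump((s,w),open("w1.pkl","wb"))
print(w["mount"])
a=cv2.resize(w["pixels"],(640,400))[...,::-1]
c=cv2.resize(d["pixels"][120:270,260:420,::-1],None,fx=3,fy=3,interpolation=2)
cv2.imwrite("pics/w1.png",a);cv2.imwrite("pics/s1.png",c)
E
```

```text
[0.57419958 0.1932184  0.31100015]
[[-1.09246910e-03 -9.45432832e-01 -3.25815234e-01  8.56790156e-02]
 [ 9.99999402e-01 -1.01456363e-03 -4.09025299e-04  2.37062241e-04]
 [ 5.61456590e-05 -3.25815486e-01  9.45433375e-01 -1.42445171e-01]
 [ 0.00000000e+00  0.00000000e+00  0.00000000e+00  1.00000000e+00]]
```

View pics/w1.png

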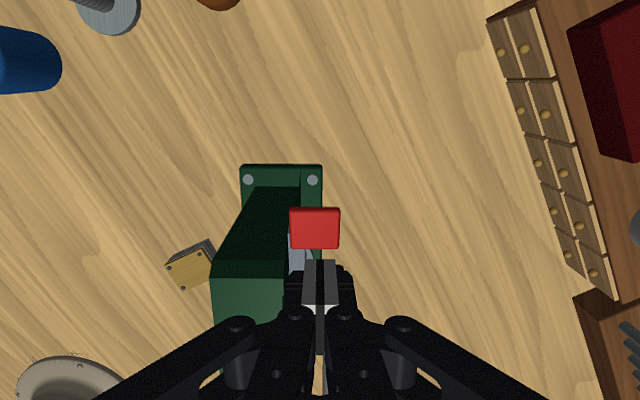

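View pics/s1.png

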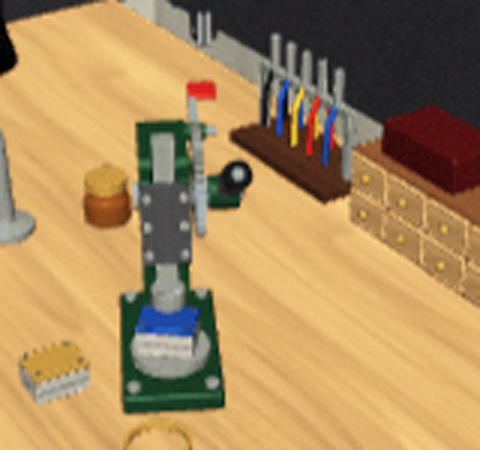

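The wrist view shows the pad at (315,228) and the fingertips at about (320,262). The side crop shows the fingertips (203,30) directly above the pad (201,90), and the lever's end cap at (238,174).

```bash
cat >> h.py <<'E'
def wcam(s,w):
    from scipy.spatial.transform import Rotation as Ro
    q=s["orientation"];R=Ro.from_quat([q[1],q[2],q[3],q[0]]).as_matrix()
    M=w["mount"];A=R@M[:3,:3];c=R@M[:3,3]+s["tcp_pos"]
    return dict(w,R=A.T,t=-A.T@c)
E
python3 - <<'E'
from h import *
T=pickle.load(open("top.pkl","rb"));S=pickle.load(open("side1.pkl","rb"));s,w=pickle.load(open("w1.pkl","rb"))
W=wcam(s,w);r,g,v=masks(W);r[300:]=0;r[:,450:]=0
n,l,st,c=cv2.connectedComponentsWithStats(r.astype(np.uint8));i=1+st[1:,4].argmax();print(c[i],st[i])
print("tip proj",proj(W,s["tcp_pos"]))
x,y,ww,hh=st[i][:4]
print("pad",onz(W,[c[i],[x,y],[x+ww,y],[x,y+hh],[x+ww,y+hh]],.26))
print("tri",tri(T,[[264.17,155.63]],W,[c[i]]))
print("end",tri(T,[[349.3,195.4]],S,[[238/3+260-.3,174/3+120-.3]]))
E
```

```text
[314.0317965  229.11499735] [ 289  210   51   39 1887]
tip proj [[319.31847554 279.46496296]]
pad [[0.57290818 0.19759254 0.26      ]
 [0.56582622 0.21496844 0.26      ]
 [0.59187324 0.20107686 0.26      ]
 [0.55342795 0.19325228 0.26      ]
 [0.58052529 0.17880831 0.26      ]]
tri (array([0.57262798, 0.19672891, 0.2579927 ]), np.float64(0.0003969020094766756))
end (array([ 0.44604355, -0.06829086,  0.31052149]), np.float64(0.0002444646504503781))
```

```bash
python3 - <<'E'
from h import *
T=pickle.load(open("top.pkl","rb"))
yaw=np.radians(62);ex=np.array([np.cos(yaw),np.sin(yaw),0]);ey=np.array([-ex[1],ex[0],0])
F=np.array([.42863,.02737,0]);end=np.array([.44604,-.06829,.3105])
f=lambda x,y:[x/6+245-.4,y/6+140-.4]
H=onz(T,[f(335,197),f(350,165),f(320,225)],.222);print("hub in foot frame (front=0)",[( (h-F)@ex,(h-F)@ey) for h in H])
print("end",(end-F)@ex,(end-F)@ey)
for off in(.08,.09,.1):
    A=F+off*ex-.06*ey;A[2]=.2;d=end-A;a=np.arctan2(d[2],-d@ex);print(off,A,"R",np.hypot(d[2],d@ex),np.degrees(a),"lever",np.radians(50)-a, "grip",A+.165*(-ex*np.cos(a)+[0,0,np.sin(a)]))
E
```

```text
hub in foot frame (front=0) [(np.float64(0.0950508256685246), np.float64(-0.059118640838773905)), (np.float64(0.09634181770021182), np.float64(-0.0780949748486167)), (np.float64(0.09480694639065233), np.float64(-0.042068850402907504))]
end -0.07628926682478258 -0.060281767287772216
0.08 [0.51916458 0.06983751 0.2       ] R 0.1914068570470454 35.261163369351216 lever 0.2572412271183686 grip [ 0.45591394 -0.04911963  0.29525521]
0.09 [0.5238593  0.07866699 0.2       ] R 0.19965562917464597 33.604224847776244 lever 0.286160259822979 grip [ 0.45934204 -0.04267232  0.29131974]
0.1 [0.52855401 0.08749647 0.2       ] R 0.2080580582376453 32.07992627961223 lever 0.31276428862087624 grip [ 0.46291915 -0.03594475  0.28763179]
```

Emit:
carry_out --targets '[[[0,0,0,0,1,-25,0],[0,0,0,0,2,-41,0],[0,0,0,0,2,-45,0],[0,0,0,0,2,-49,0],[0,0,0,0,2,-53,0]]]'

```text
t: 3.32
tcp_pos: [0.5753, 0.1963, 0.2597]
orientation: [-0.0, 0.857, 0.515, 0.002]
ft_force: [-0.9, 2.2, 4.1]
opening: -0.004
gripper_force: 2.2
```

Emit:
carry_out --targets '[[[0,0,0,0,0,-4,0],[0,0,0,0,0,-8,0],[0,0,0,0,1,-12,0],[0,0,0,0,1,-15,0],[0,0,0,0,1,-17,0]]]'

```text
t: 3.95
tcp_pos: [0.5739, 0.1961, 0.2405]
orientation: [-0.0, 0.857, 0.515, -0.001]
ft_force: [-0.2, -0.3, 0.4]
opening: 0.001
gripper_force: 0.0
```

Emit:
carry_out --targets '[[[0,0,0,0,0,20,0],[0,0,0,0,0,50,0],[0,0,0,0,0,70,0],[0,0,0,0,0,70,0]]]'

```text
t: 4.45
tcp_pos: [0.5751, 0.1965, 0.3127]
orientation: [0.001, 0.857, 0.515, 0.002]
ft_force: [-0.6, -0.2, -0.7]
opening: -0.002
gripper_force: 0.0
```

```bash
python3 - <<'E'
from plant import manip,snapshot
from h import *
s=manip.read_state();w=snapshot("wrist");d=snapshot("side")
T=pickle.load(open("top.pkl","rb"))
W=wcam(s,w);r,g,v=masks(W);r[300:]=0;r[:,450:]=0
n,l,st,c=cv2.connectedComponentsWithStats(r.astype(np.uint8));i=1+st[1:,4].argmax();print(c[i],st[i])
r2,_,_=masks(d);r2[170:]=0;r2[:,:310]=0;r2[:,345:]=0
n,l,st2,c2=cv2.connectedComponentsWithStats(r2.astype(np.uint8));j=1+st2[1:,4].argmax();print(c2[j],st2[j])
print(tri(W,[c[i]],d,[c2[j]]),s["tcp_pos"])
cv2.imwrite("pics/s2.png",cv2.resize(d["pixels"][120:270,260:420,::-1],None,fx=3,fy=3,interpolation=2))
E
```

```text
[315.29411765 216.11079383] [ 293  197   45   40 1751]
[327.40909091 155.95454545] [323 155   9   3  22]
(array([0.57471203, 0.19730932, 0.23307096]), np.float64(0.003659091325070191)) [0.57508948 0.19647535 0.31271731]
```

The pad is now at z≈0.234, so the pawl is thrown clear. Next is the lever: axis about (0.5276, 0.0857, 0.2), starting angle about 0.31.

Emit:
carry_out --targets '[[[0,0,0,-13,-28,40,0],[0,0,0,-38,-80,50,0],[0,0,0,-63,-132,50,0],[0,0,0,-88,-184,50,0],[0,0,0,-113,-234,50,0]]]'

```text
t: 5.18
tcp_pos: [0.4598, -0.039, 0.3598]
orientation: [-0.001, 0.857, 0.515, -0.001]
ft_force: [0.4, -1.0, -0.9]
opening: 0.003
gripper_force: 0.0
```

Emit:
carry_out --targets '[[[0,0,0,0,0,-10,0],[0,0,0,0,0,-20,0]]]'

```text
t: 5.42
tcp_pos: [0.4611, -0.0374, 0.3399]
orientation: [-0.001, 0.857, 0.515, -0.0]
ft_force: [0.1, 0.7, -0.5]
opening: 0.001
gripper_force: 0.0
```

```bash
python3 - <<'E'
from plant import manip,snapshot
from h import *
s=manip.read_state();w=snapshot("wrist");d=snapshot("side");print(s["tcp_pos"],s["ft_force"])
W=wcam(s,w)
A=np.array([.5276,.0857,.2]);yaw=np.radians(62);ex=np.array([np.cos(yaw),np.sin(yaw),0])
e=np.radians(32.3)
print(proj(W,[A+R*(-ex*np.cos(e)+[0,0,np.sin(e)]) for R in(.12,.165,.21)]).round(), proj(W,s["tcp_pos"]))
a=cv2.resize(w["pixels"],(400,250));b=cv2.resize(d["pixels"][120:245,260:460],(400,250),interpolation=2)
cv2.imwrite("pics/w3.png",np.vstack([w["pixels"][150:400],cv2.resize(d["pixels"][120:245,240:560],(640,250),interpolation=2)])[...,::-1])
prev=None
for lv in[.31,.4,.5,.6,.7,.8,.9,1.0,1.1,1.2,1.3,1.4,1.45]:
    e=np.radians(50)-lv;dd=.165*np.cos(e);z=.2+dd*np.tan(e)+.013/np.cos(e)+.011*abs(np.tan(e))
    P=A-dd*ex;print(lv,(P[:2]*1000).round(1),round(z*1000,1))
E
```

```text
[ 0.46107935 -0.03736884  0.33985608] [ 0.06900392  0.68612163 -0.52195747]
[[321. 162.]
 [321. 233.]
 [321. 312.]] [[319.31962899 279.46673901]]
0.31 [462.1 -37.5] 310.3
0.4 [458.6 -44. ] 295.3
0.5 [455.5 -50. ] 278.3
0.6 [453.  -54.6] 261.0
0.7 [451.3 -57.8] 243.5
0.8 [450.3 -59.6] 225.8
0.9 [450.2 -59.9] 208.8
1.0 [450.8 -58.8] 193.6
1.1 [452.1 -56.2] 178.7
1.2 [454.3 -52.3] 164.4
1.3 [457.1 -46.9] 150.9
1.4 [460.7 -40.2] 138.4
1.45 [462.7 -36.4] 132.6
```

View pics/w3.png

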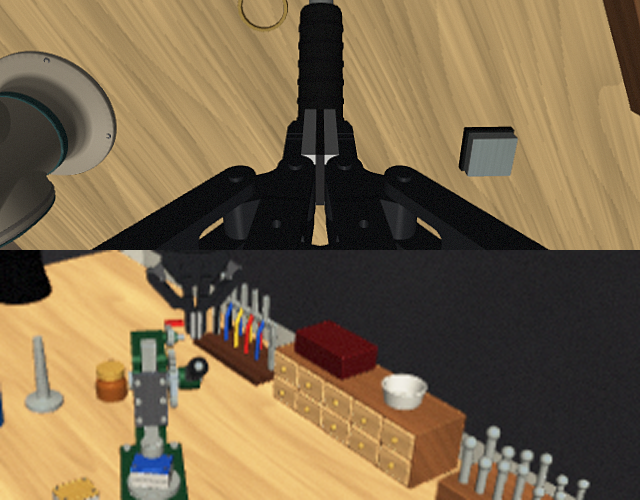

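The wrist view shows the fingertips (320,275 in the full frame) centred over the black grip (axis at column 321). Push along the arc.

Emit:
carry_out --targets '[[[0,0,0,1,0,-15,0],[0,0,0,1,0,-29,0],[0,0,0,-1,-3,-37,0],[0,0,0,-3,-7,-45,0],[0,0,0,-4,-10,-53,0]]]'

```text
t: 6.15
tcp_pos: [0.457, -0.0479, 0.2881]
orientation: [0.0, 0.857, 0.515, -0.0]
ft_force: [-0.8, 0.2, 2.8]
opening: 0.001
gripper_force: 1.1
```

Emit:
carry_out --targets '[[[0,0,0,-2,-3,-9,0],[0,0,0,-3,-6,-18,0],[0,0,0,-4,-8,-27,0],[0,0,0,-5,-10,-36,0],[0,0,0,-6,-11,-45,0]]]'

```text
t: 6.78
tcp_pos: [0.4515, -0.0589, 0.2427]
orientation: [0.0, 0.857, 0.515, 0.0]
ft_force: [0.5, -0.7, 3.3]
opening: -0.002
gripper_force: 1.0
```

Emit:
carry_out --targets '[[[0,0,0,0,-1,-9,0],[0,0,0,-1,-2,-17,0],[0,0,0,-1,-2,-25,0],[0,0,0,-1,-2,-33,0],[0,0,0,0,-1,-41,0]]]'

```text
t: 7.4
tcp_pos: [0.4512, -0.0596, 0.2018]
orientation: [-0.0, 0.857, 0.515, -0.0]
ft_force: [-1.2, -1.6, 1.6]
opening: -0.004
gripper_force: 1.1
```

Emit:
carry_out --targets '[[[0,0,0,0,0,-8,0],[0,0,0,1,1,-16,0],[0,0,0,1,3,-23,0],[0,0,0,2,5,-30,0],[0,0,0,3,7,-37,0]]]'

```text
t: 8.02
tcp_pos: [0.4545, -0.0526, 0.1649]
orientation: [0.0, 0.857, 0.515, 0.0]
ft_force: [-1.1, -1.9, 1.6]
opening: 0.001
gripper_force: 1.2
```

Emit:
carry_out --targets '[[[0,0,0,1,2,-6,0],[0,0,0,3,5,-12,0],[0,0,0,4,8,-18,0],[0,0,0,5,10,-22,0],[0,0,0,6,12,-25,0]]]'

```text
t: 8.65
tcp_pos: [0.4603, -0.0405, 0.14]
orientation: [-0.0, 0.857, 0.515, -0.0]
ft_force: [-0.6, -3.3, 1.2]
opening: -0.003
gripper_force: 1.3
```

Emit:
carry_out --targets '[[[0,0,0,1,1,-2,0],[0,0,0,1,2,-4,0],[0,0,0,2,3,-6,0]]]'

```text
t: 9.02
tcp_pos: [0.4618, -0.0382, 0.1349]
orientation: [0.0, 0.857, 0.515, -0.001]
ft_force: [-4.3, -4.9, 11.5]
opening: 0.003
gripper_force: 6.6
```

Emit:
carry_out --targets '[[[0,0,0,0,0,-1,0],[0,0,0,0,0,-1,0],[0,0,0,0,0,-1,0],[0,0,0,0,0,-1,0]]]'

```text
t: 9.52
tcp_pos: [0.4618, -0.0381, 0.1345]
orientation: [0.0, 0.857, 0.515, -0.0]
ft_force: [-4.4, -4.0, 10.8]
opening: 0.0
gripper_force: 6.1
```

Emit:
carry_out --targets '[[[0,0,0,0,-2,8,0],[0,0,0,-3,-8,30,0],[0,0,0,-10,-20,80,0],[0,0,0,-20,-40,130,0],[0,0,0,-30,-60,180,0]]]'

```text
t: 10.15
tcp_pos: [0.4326, -0.0973, 0.315]
orientation: [-0.0, 0.857, 0.515, 0.001]
ft_force: [-0.3, -0.8, 0.3]
opening: -0.001
gripper_force: 0.0
```

Emit:
carry_out --targets '[[[0,0,0,-20,-50,20,0],[0,0,0,-40,-100,20,0],[0,0,0,-60,-150,20,0],[0,0,0,-60,-150,20,0],[0,0,0,-60,-150,20,0]]]'

```text
t: 10.78
tcp_pos: [0.3728, -0.2471, 0.3332]
orientation: [-0.0, 0.857, 0.515, 0.001]
ft_force: [0.2, 0.2, -0.2]
opening: 0.003
gripper_force: 0.0
```

```bash
python3 - <<'E'
from plant import manip,snapshot
from h import *
print(manip.read_state()["tcp_pos"],manip.read_state()["ft_force"])
d=snapshot("side");t=snapshot("top")
r=[];
for im,(x0,x1,y0,y1) in((d,(310,345,130,170)),(t,(250,285,140,175))):
    m=masks(im)[0][y0:y1,x0:x1].astype(np.uint8);n,l,s,c=cv2.connectedComponentsWithStats(m)
    r.append(c[1+s[1:,4].argmax()]+[x0,y0] if n>1 else None)
print(r);
if r[0] is not None and r[1] is not None: print(tri(d,[r[0]],t,[r[1]]))
A=np.array([.5276,.0857,.2]);ex=np.array([np.cos(1.082),np.sin(1.082),0])
for lv in(1.3,1.4,1.45):
    e=np.radians(50)-lv;print(lv,proj(t,[A+R*(-ex*np.cos(e)+[0,0,np.sin(e)]) for R in(.12,.21)]).round(1).tolist(),proj(d,[A+.21*(-ex*np.cos(e)+[0,0,np.sin(e)])]))
cv2.imwrite("pics/f.png",np.vstack([cv2.resize(d["pixels"][120:270,240:440],(400,300),interpolation=2),cv2.resize(t["pixels"][145:235,250:370],(400,300),interpolation=2)])[...,::-1])
E
```

```text
[ 0.37280106 -0.24705751  0.33322702] [ 0.16195406  0.2099807  -0.17341066]
[array([327.40909091, 155.95454545]), array([264.55223881, 156.52238806])]
(array([0.57565485, 0.19816041, 0.23237061]), np.float64(0.002963380042517266))
1.3 [[329.3, 190.1], [350.0, 202.4]] [[339.80631775 243.66575451]]
1.4 [[327.8, 189.6], [347.3, 201.5]] [[339.49583844 246.97583858]]
1.45 [[327.0, 189.3], [345.7, 200.9]] [[339.31986713 248.34006931]]
```

View pics/f.png

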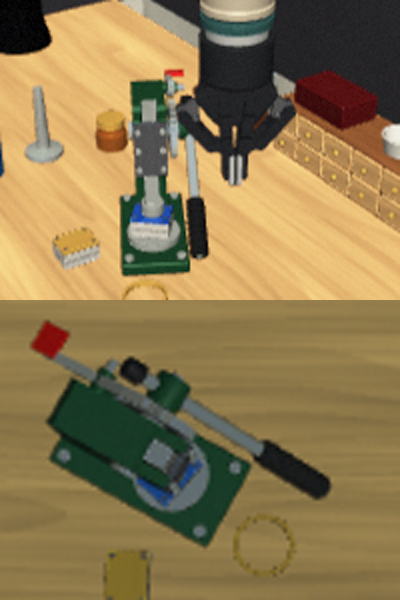

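The final views show the lever down with its end at side pixel (340,247), which matches about 1.4 rad. The foot is on the blue lid, the pad is still low (z≈0.232), and the gripper is clear.

```bash
python3 -c "
from plant import manip
print(manip.close_job())"
```

```text
the job is handed in; nothing more can be done
None
```

I threw the pawl clear and pushed the lever down until it stopped on the mould (about 13 N at the grip). I then backed the arm off and handed the job in at about 11 s; the interface returned no verdict.

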